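# Gauge the bores of three bushes and sort them into two pens

## Task

Pick up the plug gauge, try it in the bore of each flanged bush on the board, and use the gauge itself to slide the bush sideways onto a mat: onto the mat with the low end rails if the gauge goes right through, onto the mat with the tall end rails if it stops inside. Do not touch the bushes with the fingers, and do not tip or lift them or shift the things at the far end. Then stand the gauge upright on the bare middle strip of the board and let go.

Things in the scene. Friction and masses are not known exactly. Their poses are not given: they have to be found in the camera images.
- board: Plywood board fixed level across the bins. Origin on its underside; upper face 12 mm above it; axes as the world's. Usable face from the origin: x -160 to +220, y -151 to +151 mm, with 10 mm high wooden bars along both sides (y) and the near end. Middle strip: y -77 to +77 mm; bystanders from x = +150 mm on. A 0.37 m tall drill press stands 25 mm to its right.
- low_pen: Pen for bushes that PASS, on one side of the board (left or right, drawn anew): thin black rubber mat, 284 mm in x by 72 mm in y, flush with the board (no step), with LOW aluminium rails (7 mm high, 10 thick) across its x ends, 147 mm from the origin. Open to the middle strip; the board's edge bar is behind. Origin: centre of the mat, on the board's face; axes as the world's.
- tall_pen: Pen for bushes that STOP the gauge, on the other side of the board: the same mat, but with TALL aluminium rails (22 mm high). Origin: centre of the mat, on the board's face; axes as the world's.
- bush_a: Flanged steel bush standing loose on its flange; three look alike: flange 50 mm across, 12 high, then a neck 45 across to 24 mm height; 0.2 to 0.45 kg. Origin: centre of the underside, z up along the bore. Bore: 27.6 mm for the upper 12 mm; the lower 12 mm holds a captive liner ring with 1 mm play, either wide (28.4 mm: the gauge goes on down to the board) or tight (21 mm: a firm step 12 mm down).
- bush_b: As bush_a. Which bush holds a tight liner is drawn anew each time and shows in no reading; only the gauge tells. (The rules' wide_liner_1_step, wide_liner_2_step, tight_liner_step are the mid-points of the liners' upper faces, on the bore axis 11.4 mm above the bush's underside.)
- bush_c: As bush_a. A gauge that comes down on the neck beside the bore stops 24 mm above the board: that is no test, so search for the bore. With the gauge 5 mm or more down in the bore, a sideways move drags the bush along the board; lift it a little off the board or step first.
- plug_gauge: Plain steel plug gauge, a cylinder 24.4 mm across and 60 mm long, about 0.15 to 0.31 kg, standing upright and loose in one row with the bushes (along x in the middle strip, pitch about 66 mm). Origin: centre of its lower end, z up along it. Take it near its top, with 30 mm or more showing below the fingertips.
- drill_chuck: Bystander: steel drill chuck, 36 mm across, 54 mm high, at the far end of the board. Origin: centre of its underside.
- ball_bearing: Bystander: ball bearing lying flat, 44 mm across, 12 mm high, at the far end of the board. Origin: centre of its underside.
- v_block: Bystander: steel V-block 40 x 40 x 30 mm, at the far end of the board. Origin: centre of its underside.
- spool: Bystander: small pale spool, 32 mm across, 24 mm high, at the far end of the board. Origin: centre of its underside.

How it is judged:
By the outcome, as a careful person would: the job done as asked, in the order asked, and still so for the second after the job is handed in, with the robot touching nothing.
It also fails if it takes over 67 s, if anything falls off the work surface, if the arm or the gripper's body presses on something with over 40 N, if the wrist force passes 120 N, or if a joint passes its speed limit or range.

## Robot

A 6-joint arm with a two-finger parallel gripper is mounted at the origin on a cart in front of the work surface, level with it; the furniture and walls round the work are solid. World frame = base frame: x ahead of the robot, y to its left, z up, the work surface at z = 0. Lengths are in m, angles in rad, forces in N, time in s.
With the tool pointing down it reaches from about 0.35 to 0.975 m from the base axis. Payload 4.9 kg.
Tool frame: the origin (TCP) lies midway between the tips of the shut fingers; the grasp point (between the pads) lies 19 mm behind it (ctrl.tcp_to_grasp is the distance from the TCP to the grasp point, in m); z points along the fingers, y is the line along which they close (so a half turn about z gives the same grasp; the last joint's range is limited). The gripper opens to 85 mm and grips with 20 to 120 N. Pads are 22 mm wide; open, the fingers measure 114 mm over their backs; the gripper's body (76 mm by 85 mm) begins 54 mm behind the grasp point. The pads swing forward as they close: fully open they stand 13 mm farther back than shut.
Start: joints at [-1.433, 0.053, 1.613, -0, 1.476, -0.119], TCP at [0.159, -0.604, 0.231] pointing down, gripper open.
Joint ranges: [-3.01, 3.01], [-1.01, 2.22], [0.06, 2.58], [-1.02, 4.17], [0.09, 2.62], [-3.14, 3.14]. Speed limits (rad/s): [2.57, 2.57, 3.14, 3.14, 3.14, 3.14].

## Interface

Orientations are given as a rotation vector (axis times angle).
In Python, from station import ctrl gives the robot as it stands.
- The arm moves only by the shell command python3 jog.py FILE [FORCE], which reads ROWS from the file FILE. ROWS is a JSON list of rows, 1 to 20 of them, each written [opening, [dx, dy, dz], [rx, ry, rz]]: the finger opening in m, then dx, dy, dz in cm, then a rotation vector rx, ry, rz in units of 0.1 rad; each row is the pose to reach, as a shift and turn from the pose commanded when the command began, along the tool's axes at that moment; what a row does not reach only later rows make up. A row lasts 1/12 s, in which the tool goes at most 0.0417 m and 0.125 rad, less where a joint would pass 70% of its speed; a pose out of reach is approached as far as the arm can. The fingers move at their own pace and stop on an object; FORCE is the grip in N (left out, the last holds). Time passes only in rows, so rows that do not move let the fingers close. It prints the time, the measured TCP pose, the force, the opening and the grip force at its end. Input that does not fit is refused with a message, and nothing moves.
- ctrl.get_obs(): the state, without advancing time (a new reading comes with each control period).
- ctrl.get_image(name): name is "side" or "top"; returns the picture (480x640x3 uint8, red, green, blue); there is no depth.
- ctrl.camera_params(name): a dict with "fx", "fy", "cx", "cy" (pixels), "k1" (the pictures are not rectified: a ray, as slopes to the right and down, at radius r is drawn at 1 + k1 r^2 times it, then the intrinsics apply), "T" (4x4, takes a point from camera to world coordinates). Camera axes: x right, y down, z forward; pixel columns grow to the right and rows downward; lengths in m; the calibration is good to about 2 mm. A picture is of the moment at which its call begins. camera_params takes no time and is no camera call.
- ctrl.finish_job(): hands the job in; it is judged then, once.
The state is a dict: "t": time; "q": joint angles; "dq": joint speeds; "effort": joint torques, N m; "tool_pos": TCP position; "tool_rot": TCP orientation; "contact_force": force on the tool from outside, world axes, zero at the start; "wrist_torque": the same for the moment, N m; "opening": finger opening in m; "grip_force": force on a finger pad.
Only numpy, scipy, OpenCV 4.12 (cv2) and the standard library are available. Lean on these libraries where they do the work, as an engineer would, in place of code of your own. Each camera call takes 0.05 s, during which the arm holds its last target. There are 200 camera calls.

## Working session

There is one attempt and no reset: what is moved stays moved. The work goes in short steps, Python scripts to look and compute and a shell command to move; the robot and the scene stay as the last step left them, time stands still between calls to the robot, and variables do not carry over. Pictures are saved under pics/ and viewed, at most 10 in all, crops included, and the job is handed in when it is done.

```bash
ls; mkdir -p pics; python3 - <<'E'
from station import ctrl
import cv2
for n in("top","side"):
    im=ctrl.get_image(n); cv2.imwrite(f"pics/{n}0.png",im[:,:,::-1])
    p=ctrl.camera_params(n); print(n,p)
o=ctrl.get_obs();print(o)
E
```

```text
jog.py
pics
station.py
top {'fx': 625.0829519654535, 'fy': 625.0829519654535, 'cx': 325.2723277777966, 'cy': 227.82236463327735, 'k1': 0.03380583944905652, 'T': array([[-0.02104048, -0.99866046,  0.0472714 ,  0.53458991],
       [-0.99947562,  0.02217457,  0.0235959 , -0.20309524],
       [-0.02461251, -0.04675014, -0.99860335,  1.2531107 ],
       [ 0.        ,  0.        ,  0.        ,  1.        ]])}
side {'fx': 539.8561336973206, 'fy': 539.8561336973206, 'cx': 319.32462370535893, 'cy': 238.24372217167675, 'k1': -0.1689479973459908, 'T': array([[ 0.96172855, -0.16853974,  0.21603834,  0.39367861],
       [-0.27389859, -0.61320121,  0.74092094, -0.83074739],
       [ 0.00760035, -0.77173741, -0.6358959 ,  0.69707593],
       [ 0.        ,  0.        ,  0.        ,  1.        ]])}
{'t': 0.1, 'q': array([-1.43299045e+00,  5.32897353e-02,  1.61417233e+00, -4.98239933e-07,
        1.47600240e+00, -1.18967651e-01]), 'dq': array([-0.00157035, -0.00242361, -0.00146042, -0.0004411 , -0.00011783,
        0.00020569]), 'effort': array([ 1.22586193e-04, -3.94906068e+01, -3.71362352e+01, -9.91169395e-05,
        3.94961433e-03,  1.93906821e-06]), 'tool_pos': array([ 0.15866659, -0.60393437,  0.2301773 ]), 'tool_rot': array([-3.11388018e+00, -4.01992208e-01,  2.84560111e-05]), 'contact_force': array([-0.50006147,  0.23744452,  0.75149312]), 'wrist_torque': array([ 0.03320061,  0.023846  , -0.00025243]), 'grip_force': 0.0, 'opening': 0.08499660993710892}
```

View pics/top0.png

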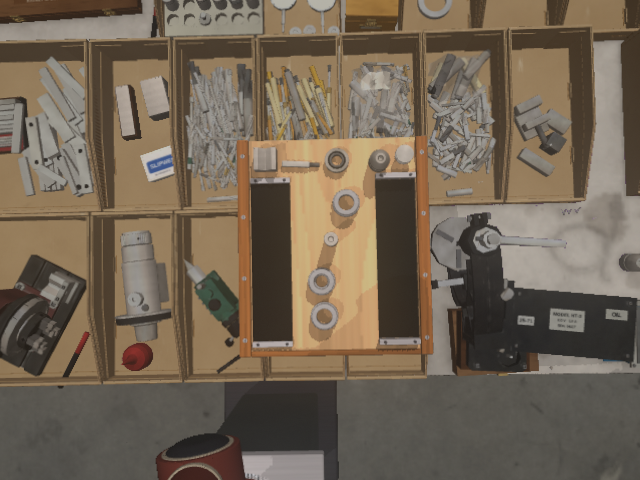

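View pics/side0.png

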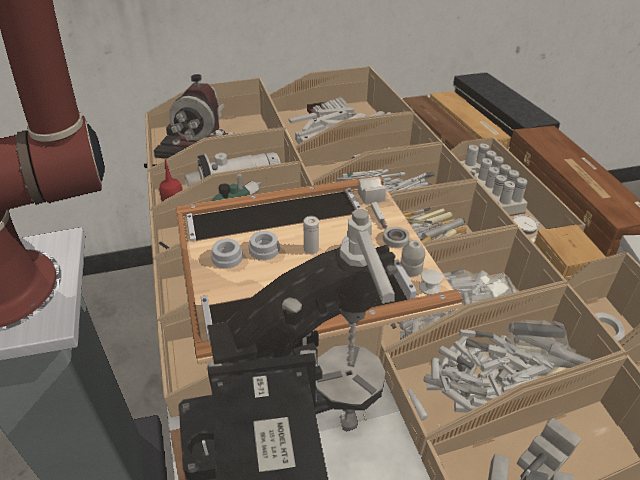

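The top view shows the board at x 240–430, y 138–355 px. In the row are bushes at about (346,203), (321,281) and (324,317), with the gauge at (330,239). Pens lie left and right, and the drill press hides part of the side view. I'll zoom in on the rails.

```bash
python3 - <<'E'
import cv2,numpy as np
t=cv2.imread("pics/top0.png");s=cv2.imread("pics/side0.png")
a=cv2.resize(t[130:360,230:435],None,fx=2.6,fy=2.6,interpolation=cv2.INTER_CUBIC)
cv2.imwrite("pics/topz.png",a)
b=cv2.resize(s[165:355,165:465],None,fx=2.66,fy=2.66,interpolation=cv2.INTER_CUBIC)
cv2.imwrite("pics/sidez.png",b)
E
```

```text
(no output)
```

View pics/topz.png

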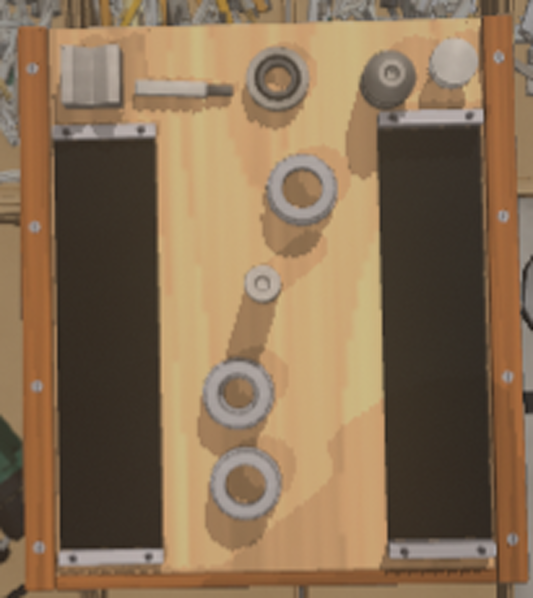

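View pics/sidez.png

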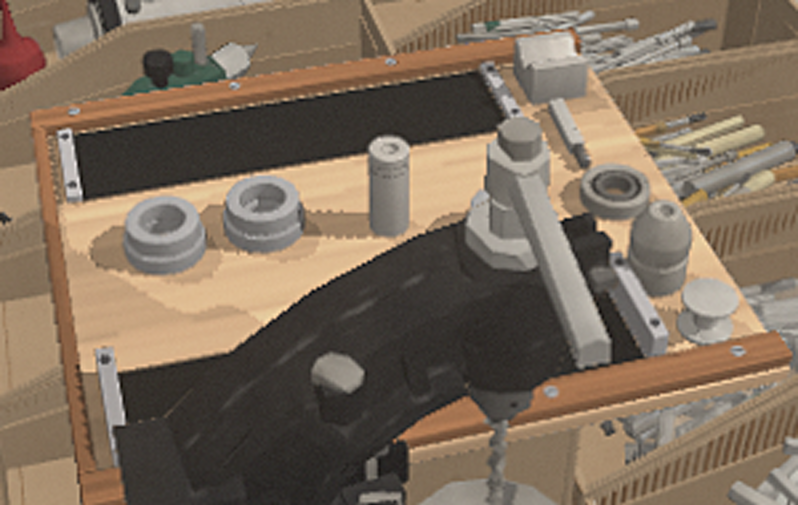

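```bash
cat > h.py <<'E'
import numpy as np,cv2
from station import ctrl
P={n:ctrl.camera_params(n) for n in("top","side")}
def ray(n,u,v):
    p=P[n];d=np.array([(u-p["cx"])/p["fx"],(v-p["cy"])/p["fy"]]);x=d.copy()
    for _ in range(20): x=d/(1+p["k1"]*(x@x))
    T=p["T"];return T[:3,3],T[:3,:3]@np.array([x[0],x[1],1])
def plane(n,u,v,z):
    o,d=ray(n,u,v);return o+d*(z-o[2])/d[2]
def tri(a,b):
    o1,d1=ray("top",*a);o2,d2=ray("side",*b)
    s=np.linalg.lstsq(np.c_[d1,-d2],o2-o1,rcond=None)[0]
    p,q=o1+s[0]*d1,o2+s[1]*d2
    return (p+q)/2,np.linalg.norm(p-q)
def proj(n,X):
    p=P[n];T=p["T"];c=T[:3,:3].T@(np.array(X)-T[:3,3]);x=c[:2]/c[2];x=x*(1+p["k1"]*(x@x))
    return x*p["fx"]+[p["cx"],p["cy"]]
E
python3 - <<'E'
from h import *
np.set_printoptions(precision=4,suppress=True)
t=lambda u,v:(u/2.6+230-.3,v/2.6+130-.3); s=lambda u,v:(u/2.66+165-.3,v/2.66+165-.3)
for n,a,b in [("gaugetop",(263,284),(389,148)),("bush1",(245,481),(164,218)),("bush2",(238,392),(263,201)),("lownear screw",(70,558),(69,137)),("lowfar screw",(144,130),(513,109)),("tallnear",(404,551),(107,358)),("tallfar",(470,115),(656,322)),("barscrew",(32,69),(390,62)),("barscrew2",(39,548),(74,112)),("bearing",(277,80),(616,183))]:
    print(n,*tri(t(*a),s(*b)))
print("tcp px",proj("top",[.159,-.604,.231]),proj("side",[.159,-.604,.231]))
im=cv2.imread("pics/top0.png");hsv=cv2.cvtColor(im,cv2.COLOR_BGR2HSV)
m=((hsv[...,1]<60)&(hsv[...,2]>95)).astype(np.uint8);m[:180]=0;m[345:]=0;m[:,:295]=0;m[:,375:]=0
for c in cv2.findContours(m,cv2.RETR_CCOMP,cv2.CHAIN_APPROX_NONE)[0]:
    if len(c)>12: print("contour",np.round(cv2.fitEllipse(c)[0],2),np.round(cv2.fitEllipse(c)[1],1),cv2.contourArea(c),len(c))
E
```

```text
gaugetop [ 0.5667 -0.1872  0.184 ] 0.0014784082937241325
bush1 [ 0.4337 -0.1713  0.1472] 0.000613995383402618
bush2 [ 0.4939 -0.1678  0.1442] 0.00013957073345984274
lownear screw [ 0.3839 -0.0496  0.1287] 0.0035342154673334903
lowfar screw [ 0.6755 -0.106   0.1345] 0.0008746144654881757
tallnear [ 0.386  -0.2776  0.147 ] 0.0015788316936132193
tallfar [ 0.6796 -0.3301  0.147 ] 0.0009752462125262253
barscrew [ 0.668  -0.0201  0.1279] 0.10679857223289103
barscrew2 [ 0.3907 -0.0289  0.1332] 0.0016449654020841977
bearing [ 0.7093 -0.1994  0.1366] 0.002549275149362694
tcp px [601.5477 491.5034] [ -3.6103 526.6555]
contour [324.03 315.35] [26.3 27.2] 560.5 77
contour [323.98 315.93] [16.  16.2] 201.0 44
contour [321.14 280.9 ] [26.3 26.4] 544.0 76
contour [321.31 280.71] [12.5 13. ] 125.5 35
contour [330.56 238.63] [12.9 13.2] 132.5 37
contour [345.71 202.59] [26.1 26.5] 540.5 77
contour [345.8  202.24] [15.7 16.2] 197.5 45
```

```bash
python3 - <<'E'
from h import *
np.set_printoptions(precision=4,suppress=True)
print("gauge",plane("top",330.56,238.63,.184))
for n,u,v in [("near",324,315.4),("mid",321.2,280.8),("far",345.7,202.4)]: print(n,plane("top",u,v,.145))
im=cv2.imread("pics/top0.png");m=(im.max(2)<75).astype(np.uint8)
for a,b in((240,300),(370,428)):
    k=np.zeros_like(m);k[170:355,a:b]=m[170:355,a:b]
    c=max(cv2.findContours(k,0,2)[0],key=cv2.contourArea);r=cv2.boxPoints(cv2.minAreaRect(c))
    for q in r: print("mat",q,plane("top",*q,.124))
E
```

```text
gauge [ 0.5665 -0.1865  0.184 ]
near [ 0.4326 -0.1714  0.145 ]
mid [ 0.4935 -0.1677  0.145 ]
far [ 0.6315 -0.2142  0.145 ]
mat [250.1276 184.0159] [ 0.6708 -0.0414  0.124 ]
mat [288.7148 183.3143] [ 0.6705 -0.1117  0.124 ]
mat [291.5635 339.9897] [ 0.388  -0.1117  0.124 ]
mat [252.9763 340.6913] [ 0.388  -0.0423  0.124 ]
mat [374.7241 178.7912] [ 0.6749 -0.2679  0.124 ]
mat [414.2628 177.7226] [ 0.6751 -0.3392  0.124 ]
mat [418.5402 335.9854] [ 0.3911 -0.3388  0.124 ]
mat [379.0015 337.054 ] [ 0.3904 -0.2684  0.124 ]
```

Careful with the scale: shifts go in cm and turns go in units of 0.1 rad. That gives: -0.25 m is -25, 0.5 m is 50, 0.2568 rad is 2.568.

```bash
echo '[[0.06,[0,0,-25],[0,0,0]],[0.06,[0,0,-25],[0,0,0]],[0.06,[0,0,-25],[0,0,0]],[0.06,[0,0,-25],[0,0,0]],[0.06,[0,0,-25],[0,0,0]],[0.06,[0,0,-25],[0,0,0]],[0.06,[50,-30,-25],[0,0,2.568]],[0.06,[50,-30,-25],[0,0,2.568]],[0.06,[50,-30,-25],[0,0,2.568]],[0.06,[50,-30,-25],[0,0,2.568]],[0.06,[50,-30,-25],[0,0,2.568]],[0.06,[50,-30,-25],[0,0,2.568]],[0.06,[50,-30,-25],[0,0,2.568]],[0.06,[50,-30,-25],[0,0,2.568]],[0.06,[50,-30,-25],[0,0,2.568]],[0.06,[50,-30,-25],[0,0,2.568]],[0.06,[50,-30,-25],[0,0,2.568]],[0.06,[50,-30,-25],[0,0,2.568]],[0.06,[50,-30,-25],[0,0,2.568]],[0.06,[50,-30,-25],[0,0,2.568]]]' > next.json && python3 jog.py next.json 40
```

```text
t: 1.77
tool_pos: [0.5672, -0.1854, 0.4808]
tool_rot: [-3.141, -0.0, 0.001]
contact_force: [0.4, -0.4, 0.3]
opening: 0.0599
grip_force: 0.0
```
Now tool x=world x, tool y=-world y, z down. At (0.5672,-0.1854,0.4808). Need x .5665, y -.1865 → dx -0.0007, dy +0.0011. Down to TCP z = 0.124+0.031=0.155 → dz 0.3258. First to 0.215 (dz .26), perhaps take a look? Finger over gauge 60mm opening → ±18mm clearance. Errors 2 mm. Just go. Fingertips open at 60mm stand further back, fine. TCP at 0.156. Gauge top .184 → 28 mm inside from tip; palm? body begins 54 behind grasp=73 behind TCP fine.

In the tool's units: 0.0011 m is 0.11, -0.0007 m is -0.07.

```bash
echo '[[0.06,[-0.07,0.11,32.5],[0,0,0]],[0.06,[-0.07,0.11,32.5],[0,0,0]],[0.06,[-0.07,0.11,32.5],[0,0,0]],[0.06,[-0.07,0.11,32.5],[0,0,0]],[0.06,[-0.07,0.11,32.5],[0,0,0]],[0.06,[-0.07,0.11,32.5],[0,0,0]],[0.06,[-0.07,0.11,32.5],[0,0,0]],[0.06,[-0.07,0.11,32.5],[0,0,0]],[0.06,[-0.07,0.11,32.5],[0,0,0]],[0.04,[-0.07,0.11,32.5],[0,0,0]],[0.03,[-0.07,0.11,32.5],[0,0,0]],[0.02,[-0.07,0.11,32.5],[0,0,0]],[0.02,[-0.07,0.11,32.5],[0,0,0]],[0.02,[-0.07,0.11,32.5],[0,0,0]],[0.02,[-0.07,0.11,32.5],[0,0,0]]]' > next.json && python3 jog.py next.json 60
python3 - <<'E'
from h import *
s=ctrl.get_image("side");t=ctrl.get_image("top")
a=cv2.resize(s[140:330,165:465],None,fx=2.66,fy=2.66,interpolation=cv2.INTER_CUBIC);cv2.imwrite("pics/grip.png",a[:,:,::-1])
print(ctrl.get_obs())
E
```

```text
t: 3.02
tool_pos: [0.5675, -0.1892, 0.1604]
tool_rot: [3.139, 0.0, 0.009]
contact_force: [-0.2, 0.7, 6.5]
opening: 0.0229
grip_force: 58.7
{'t': 3.1167, 'q': array([-4.46292141e-01,  3.88955784e-02,  1.74791072e+00,  2.74830975e-04,
        1.34834267e+00,  1.12432177e+00]), 'dq': array([-0.00121397, -0.00039708,  0.00158486, -0.00086202, -0.00136061,
       -0.00020874]), 'effort': array([-5.32864518e-01, -3.34233284e+01, -3.21057808e+01, -1.96210910e-01,
       -1.73695944e-01, -2.09910318e-04]), 'tool_pos': array([ 0.56751457, -0.18921034,  0.16038501]), 'tool_rot': array([3.13903906e+00, 1.92494875e-04, 9.30429472e-03]), 'contact_force': array([-0.31925929,  0.94235432,  6.5653495 ]), 'wrist_torque': array([ 0.1085457 ,  0.03143889, -0.03238258]), 'grip_force': 58.667948842048645, 'opening': 0.022796942844262362}
```

View pics/grip.png

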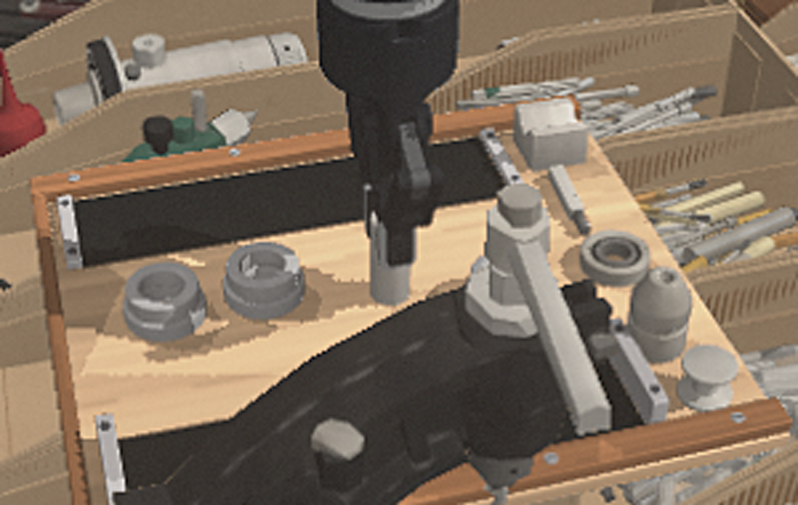

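The side view shows the gauge at about (390,270) px held upright near its top, with about 35 mm showing below the fingertips. The bushes are undisturbed. Next I lift it.

In the tool's units: -0.035 m is -3.5.

```bash
echo '[[0.015,[0,0,-3.5],[0,0,0]],[0.015,[0,0,-3.5],[0,0,0]],[0.015,[0,0,-3.5],[0,0,0]]]' > next.json && python3 jog.py next.json; python3 - <<'E'
from h import *
np.set_printoptions(precision=4,suppress=True)
o=ctrl.get_obs();print(o['tool_pos'],o['tool_rot'],o['contact_force'])
E
```

```text
t: 3.37
tool_pos: [0.5672, -0.1893, 0.195]
tool_rot: [3.139, 0.0, 0.009]
contact_force: [0.2, -0.3, -0.6]
opening: 0.0222
grip_force: 58.9
[ 0.5672 -0.1893  0.195 ] [3.1385 0.     0.0095] [ 0.1712 -0.2528 -0.6344]
```

In the tool's units: -0.073 m is -7.3, -0.02 m is -2.

```bash
echo '[[0.015,[-7.3,-2,0],[0,0,0]],[0.015,[-7.3,-2,0],[0,0,0]],[0.015,[-7.3,-2,0],[0,0,0]],[0.015,[-7.3,-2,0],[0,0,0]]]' > next.json && python3 jog.py next.json; python3 - <<'E'
from h import *
s=ctrl.get_image("side");t=ctrl.get_image("top")
cv2.imwrite("pics/s1.png",s[:,:,::-1]);cv2.imwrite("pics/t1.png",t[:,:,::-1])
a=cv2.resize(s[190:290,200:330],None,fx=6,fy=6,interpolation=cv2.INTER_CUBIC);cv2.imwrite("pics/hov.png",a[:,:,::-1])
E
```

```text
t: 3.7
tool_pos: [0.4905, -0.1676, 0.1893]
tool_rot: [-3.141, 0.001, 0.004]
contact_force: [-0.5, -0.2, -2.1]
opening: 0.0227
grip_force: 58.8
```

View pics/hov.png

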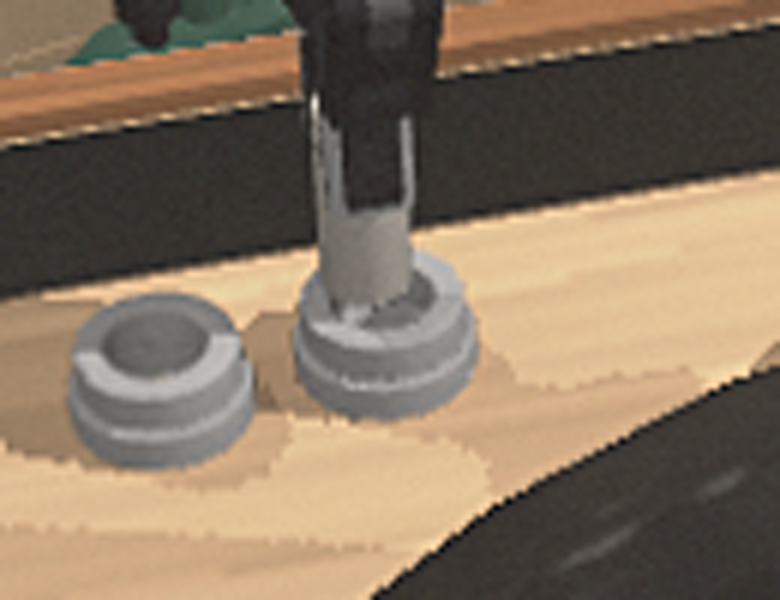

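The crop shows the gauge end at about (366,300) over the bush whose top ring is centred at about (388,300). The gauge sits about 5 mm short in x. I'll nudge it and let it settle.

```bash
echo '[[0.015,[0,0,0],[0,0,0]],[0.015,[0,0,0],[0,0,0]],[0.015,[0,0,0],[0,0,0]]]' > next.json && python3 jog.py next.json; python3 - <<'E'
from h import *
np.set_printoptions(precision=4,suppress=True)
s=ctrl.get_image("side");cv2.imwrite("pics/s2.png",s[:,:,::-1])
o=ctrl.get_obs();X=o['tool_pos'];print(X,o['tool_rot'],o['contact_force'],o['q'])
g=s.mean(2)
for r in (226,228,230): print(r,g[r,245:278].astype(int))
for z in(.124,.148,.160,.17): print(z,proj("side",[X[0],X[1],z]),proj("side",[.4935,-.1677,z]))
h=cv2.cvtColor(cv2.imread("pics/side0.png"),cv2.COLOR_BGR2HSV);m=((h[...,1]<60)&(h[...,2]>70)).astype(np.uint8);m[:225]=0;m[265:]=0;m[:,:205]=0;m[:,285:]=0
for c in cv2.findContours(m,0,1)[0]:
    if len(c)>20: print(cv2.boundingRect(c))
E
```

```text
t: 4.05
tool_pos: [0.4932, -0.1688, 0.1916]
tool_rot: [3.141, 0.0, 0.001]
contact_force: [0.2, 0.3, -1.6]
opening: 0.0222
grip_force: 58.8
[ 0.4931 -0.1687  0.1916] [3.1414 0.0002 0.0005] [-0.0512  0.3747 -1.813 ] [-0.4725 -0.1711  1.8942 -0.      1.4182  1.0982]
226 [ 52  51  48  49  51  52  49  51  49  61 111 108 108 112 116 120 117 118
 120 139 144 142 146 150 150  52  36  42  40  35  47  69  66]
228 [ 53  49  51  51  51  51  54  47  49  48 112 108 109 112 114 116 114 122
 127 131 138 139 142 146 143 131 145 176 208 202 204 200 197]
230 [ 51  43  45  42  40  34  45  63  60  86 103 103 109 109 112 116 117 119
 127 130 134 140 144 144 139 167 198 195 192 191 191 191 188]
0.124 [263.9269 250.2511] [264.0648 249.8279]
0.148 [263.0577 238.8746] [263.1992 238.4545]
0.16 [262.6148 233.0338] [262.7581 232.6155]
0.17 [262.2415 228.0869] [262.3863 227.6702]
(211, 239, 32, 26)
(249, 231, 31, 29)
```

```bash
echo '[[0.015,[0.08,-0.05,0],[0,0,0]],[0.015,[0.08,-0.05,0.7],[0,0,0]],[0.015,[0.08,-0.05,1.4],[0,0,0]],[0.015,[0.08,-0.05,1.4],[0,0,0]],[0.015,[0.08,-0.05,1.4],[0,0,0]],[0.015,[0.08,-0.05,1.4],[0,0,0]]]' > next.json && python3 jog.py next.json
```

```text
t: 4.6
tool_pos: [0.493, -0.1678, 0.1769]
tool_rot: [-3.141, -0.0, 0.001]
contact_force: [0.1, -0.2, -2.2]
opening: 0.0223
grip_force: 58.9
```

In the tool's units: 0.01 m is 1, 0.005 m is 0.5.

```bash
echo '[[0.015,[0,0,0.5],[0,0,0]],[0.015,[0,0,1],[0,0,0]],[0.015,[0,0,1],[0,0,0]],[0.015,[0,0,1],[0,0,0]]]' > next.json && python3 jog.py next.json
```

```text
t: 4.93
tool_pos: [0.4947, -0.1686, 0.1715]
tool_rot: [3.14, 0.0, 0.006]
contact_force: [-3.2, 1.6, 13.2]
opening: 0.0228
grip_force: 61.0
```

It stopped 11 mm above the board level, which matches a step. I'll rule out a caught lip by retrying at other offsets.

```bash
echo '[[0.015,[0,0,-0.6],[0,0,0]],[0.015,[-0.15,0,-0.6],[0,0,0]],[0.015,[-0.15,0,-0.6],[0,0,0]],[0.015,[-0.15,0,0],[0,0,0]],[0.015,[-0.15,0,0.1],[0,0,0]],[0.015,[-0.15,0,0.1],[0,0,0]]]' > next.json && python3 jog.py next.json | grep -E "pos|contact"
echo '[[0.015,[0,0,-0.7],[0,0,0]],[0.015,[0.1,0.15,-0.7],[0,0,0]],[0.015,[0.1,0.15,-0.7],[0,0,0]],[0.015,[0.1,0.15,0],[0,0,0]],[0.015,[0.1,0.15,0],[0,0,0]],[0.015,[0.1,0.15,0],[0,0,0]]]' > next.json && python3 jog.py next.json | grep -E "pos|contact"
echo '[[0.015,[0,0,-0.7],[0,0,0]],[0.015,[0,-0.3,-0.7],[0,0,0]],[0.015,[0,-0.3,-0.7],[0,0,0]],[0.015,[0,-0.3,0],[0,0,0]],[0.015,[0,-0.3,0],[0,0,0]],[0.015,[0,-0.3,0],[0,0,0]]]' > next.json && python3 jog.py next.json | grep -E "pos|contact"
```

```text
tool_pos: [0.4935, -0.1684, 0.171]
contact_force: [-3.2, 3.1, 19.0]
tool_pos: [0.4942, -0.1692, 0.1708]
contact_force: [-6.3, 5.8, 21.7]
tool_pos: [0.4942, -0.1668, 0.1706]
contact_force: [-5.6, 3.6, 20.8]
```

Every press stops on the step at about 11 mm, so this bush is tight and goes to the right-hand (tall) mat. I'll lift a little off the step and slide it.

In the tool's units: 0.136 m is 13.6, 0.133 m is 13.3.

```bash
echo '[[0.015,[0,0,-0.9],[0,0,0]],[0.015,[0,0,-0.9],[0,0,0]],[0.015,[0,0.6,-0.9],[0,0,0]],[0.015,[0,1.8,-0.9],[0,0,0]],[0.015,[0,3.3,-0.9],[0,0,0]],[0.015,[0,4.8,-0.9],[0,0,0]],[0.015,[0,6.3,-0.9],[0,0,0]],[0.015,[0,7.8,-0.9],[0,0,0]],[0.015,[0,9.3,-0.9],[0,0,0]],[0.015,[0,10.8,-0.9],[0,0,0]],[0.015,[0,12,-0.9],[0,0,0]],[0.015,[0,12.8,-0.9],[0,0,0]],[0.015,[0,13.3,-0.9],[0,0,0]],[0.015,[0,13.6,-0.9],[0,0,0]],[0.015,[0,13.6,-0.9],[0,0,0]],[0.015,[0,13.6,-0.9],[0,0,0]],[0.015,[0,13.6,-0.9],[0,0,0]]]' > next.json && python3 jog.py next.json
python3 - <<'E'
from h import *
s=ctrl.get_image("top");cv2.imwrite("pics/t2.png",cv2.resize(s[130:360,230:435],None,fx=2.6,fy=2.6,interpolation=cv2.INTER_CUBIC)[:,:,::-1])
E
```

```text
t: 7.85
tool_pos: [0.4929, -0.3022, 0.1756]
tool_rot: [3.141, 0.001, 0.001]
contact_force: [0.1, -0.2, -1.1]
opening: 0.0225
grip_force: 59.3
```

View pics/t2.png

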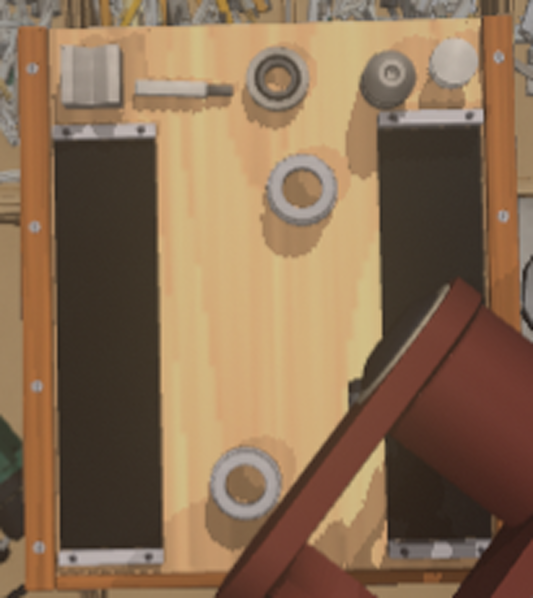

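The bush (was at 238,392) has left the strip; the arm hides it over the right-hand mat. The other bushes are unmoved. I'll lift out and go to the near bush.

In the tool's units: -0.1307 m is -13.07, -0.06 m is -6.

```bash
echo '[[0.015,[0,0,-0.8],[0,0,0]],[0.015,[0,0,-2],[0,0,0]],[0.015,[0,0,-4],[0,0,0]],[0.015,[0,0,-4],[0,0,0]],[0.015,[-6,-13.07,-3.5],[0,0,0]],[0.015,[-6,-13.07,-3],[0,0,0]],[0.015,[-6,-13.07,-2],[0,0,0]],[0.015,[-6,-13.07,-1.7],[0,0,0]],[0.015,[-6,-13.07,-1.7],[0,0,0]],[0.015,[-6,-13.07,-1.7],[0,0,0]],[0.015,[-6,-13.07,-1.7],[0,0,0]],[0.015,[-6,-13.07,-1.7],[0,0,0]]]' > next.json && python3 jog.py next.json | grep -E "pos|contact|t:"
python3 - <<'E'
from h import *
np.set_printoptions(precision=4,suppress=True)
s=ctrl.get_image("side");cv2.imwrite("pics/s3.png",s[:,:,::-1])
X=ctrl.get_obs()['tool_pos'];print(X)
for r in(232,236,240): print(s.mean(2)[r,205:250].astype(int))
print(proj("side",[*X[:2],.17]),proj("side",[.4326,-.1714,.13]))
E
```

```text
t: 8.9
tool_pos: [0.4335, -0.1728, 0.1933]
tool_rot: [3.14, -0.001, 0.002]
contact_force: [-0.1, 0.7, -1.8]
[ 0.4335 -0.1728  0.1932]
[ 50  52  52  50  49  52  54  50  51  49  49  70 101 109 108 113 116 116
 113 118 113 136 149 152 149 152 154 105  56  42  44  43  40  40  44  64
  64  80 104 101 115 139 136 167 204]
[ 47  48  48  47  52  46  47  43  40  41  40  56  89 105 107 111 113 117
 120 124 128 134 138 142 143 145 143 141 190 193 190 191 191 190 192 193
 196 195 197 197 197 199 199 200 196]
[192 189 187 187 186 188 189 189 189 190 195 197 160 104 103 110 112 114
 118 118 122 129 132 135 142 141 141 131 162 181 192 194 194 192 190 186
 189 186 185 186 185 186 187 187 188]
[225.0406 236.0428] [226.9632 255.0042]
```

```bash
echo '[[0.015,[-0.05,-0.13,0],[0,0,0]],[0.015,[-0.05,-0.13,0.7],[0,0,0]],[0.015,[-0.05,-0.13,1.5],[0,0,0]],[0.015,[-0.05,-0.13,1.5],[0,0,0]],[0.015,[-0.05,-0.13,1.5],[0,0,0]],[0.015,[-0.05,-0.13,1.5],[0,0,0]]]' > next.json && python3 jog.py next.json | grep -E "pos|contact|t:"
```

```text
t: 9.45
tool_pos: [0.432, -0.1704, 0.1769]
tool_rot: [-3.141, 0.0, 0.001]
contact_force: [-0.1, 0.1, -2.8]
```

In the bore again with no contact. I continue down.

In the tool's units: 0.01 m is 1, 0.005 m is 0.5.

```bash
echo '[[0.015,[0.05,0.05,0.5],[0,0,0]],[0.015,[0.05,0.05,1],[0,0,0]],[0.015,[0.05,0.05,1],[0,0,0]],[0.015,[0.05,0.05,1],[0,0,0]]]' > next.json && python3 jog.py next.json | grep -E "pos|contact|t:"
```

```text
t: 9.78
tool_pos: [0.4324, -0.1707, 0.1666]
tool_rot: [-3.141, -0.0, 0.002]
contact_force: [0.5, 0.4, -1.4]
```

```bash
echo '[[0.015,[0,0,0.5],[0,0,0]],[0.015,[0,0,0.9],[0,0,0]],[0.015,[0,0,0.9],[0,0,0]],[0.015,[0,0,0.9],[0,0,0]]]' > next.json && python3 jog.py next.json | grep -E "pos|contact|t:"
```

```text
t: 10.12
tool_pos: [0.4333, -0.1712, 0.16]
tool_rot: [3.141, 0.0, 0.002]
contact_force: [-2.0, 2.3, 6.0]
```

It passes through to the board, so it goes to the left-hand (low) mat.

In the tool's units: 0.01 m is 1, 0.008 m is 0.8.

```bash
echo '[[0.015,[0,0,-0.6],[0,0,0]],[0.015,[0,0,-0.6],[0,0,0]],[0.015,[0,-0.6,-0.6],[0,0,0]],[0.015,[0.2,-1.8,-0.6],[0,0,0]],[0.015,[0.4,-3.3,-0.6],[0,0,0]],[0.015,[0.6,-4.8,-0.6],[0,0,0]],[0.015,[0.8,-6.3,-0.6],[0,0,0]],[0.015,[1,-7.6,-0.6],[0,0,0]],[0.015,[1,-8.6,-0.6],[0,0,0]],[0.015,[1,-9.1,-0.6],[0,0,0]],[0.015,[1,-9.4,-0.6],[0,0,0]],[0.015,[1,-9.4,-0.6],[0,0,0]],[0.015,[1,-9.4,-0.6],[0,0,0]],[0.015,[1,-9.4,-0.6],[0,0,0]]]' > next.json && python3 jog.py next.json | grep -E "pos|contact|t:"
```

```text
t: 11.28
tool_pos: [0.4425, -0.0767, 0.1638]
tool_rot: [-3.14, 0.001, 0.001]
contact_force: [1.2, -1.1, -0.8]
```

In the tool's units: 0.19 m is 19, 0.1377 m is 13.77.

```bash
echo '[[0.015,[0,0,-1],[0,0,0]],[0.015,[0,0,-2.5],[0,0,0]],[0.015,[0,0,-5],[0,0,0]],[0.015,[0,0,-5.5],[0,0,0]],[0.015,[19,13.77,-5.5],[0,0,0]],[0.015,[19,13.77,-5.5],[0,0,0]],[0.015,[19,13.77,-5],[0,0,0]],[0.015,[19,13.77,-4.5],[0,0,0]],[0.015,[19,13.77,-3.5],[0,0,0]],[0.015,[19,13.77,-3],[0,0,0]],[0.015,[19,13.77,-3],[0,0,0]],[0.015,[19,13.77,-3],[0,0,0]],[0.015,[19,13.77,-3],[0,0,0]],[0.015,[19,13.77,-3],[0,0,0]]]' > next.json && python3 jog.py next.json | grep -E "pos|contact|t:"
python3 - <<'E'
from h import *
s=ctrl.get_image("top");cv2.imwrite("pics/t3.png",cv2.resize(s[130:360,230:435],None,fx=2.6,fy=2.6,interpolation=cv2.INTER_CUBIC)[:,:,::-1])
E
```

```text
t: 12.45
tool_pos: [0.6323, -0.214, 0.195]
tool_rot: [-3.141, -0.001, -0.001]
contact_force: [-0.0, 0.5, -2.5]
```

View pics/t3.png

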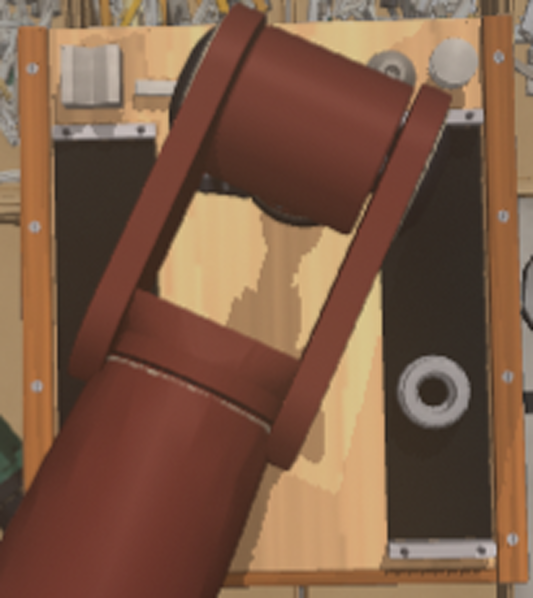

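The first bush stands upright on the right mat at (434,391), well within it. Now the far bush.

```bash
echo '[[0.015,[-0.04,0.03,0],[0,0,0]],[0.015,[-0.04,0.03,0.8],[0,0,0]],[0.015,[-0.04,0.03,1.7],[0,0,0]],[0.015,[-0.04,0.03,1.7],[0,0,0]],[0.015,[-0.04,0.03,1.7],[0,0,0]],[0.015,[-0.04,0.03,1.7],[0,0,0]]]' > next.json && python3 jog.py next.json | grep -E "pos|contact|t:"
```

```text
t: 13.0
tool_pos: [0.632, -0.2148, 0.1768]
tool_rot: [-3.141, -0.0, 0.002]
contact_force: [-0.6, 0.2, -1.0]
```

In the tool's units: 0.01 m is 1, 0.005 m is 0.5.

```bash
echo '[[0.015,[0,0,0.5],[0,0,0]],[0.015,[0,0,1],[0,0,0]],[0.015,[0,0,1],[0,0,0]],[0.015,[0,0,1],[0,0,0]]]' > next.json && python3 jog.py next.json | grep -E "pos|contact|t:"
```

```text
t: 13.33
tool_pos: [0.632, -0.2148, 0.1665]
tool_rot: [-3.141, 0.0, 0.002]
contact_force: [-0.5, 0.1, -1.3]
```

In the tool's units: 0.009 m is 0.9, 0.005 m is 0.5.

```bash
echo '[[0.015,[0,0,0.5],[0,0,0]],[0.015,[0,0,0.9],[0,0,0]],[0.015,[0,0,0.9],[0,0,0]],[0.015,[0,0,0.9],[0,0,0]]]' > next.json && python3 jog.py next.json | grep -E "pos|contact|t:"
```

```text
t: 13.67
tool_pos: [0.6329, -0.2152, 0.1601]
tool_rot: [3.141, 0.0, 0.002]
contact_force: [-1.4, 0.6, 5.4]
```

Passes too; slide left.

```bash
echo '[[0.015,[0,0,-0.6],[0,0,0]],[0.015,[0,0,-0.6],[0,0,0]],[0.015,[-0.2,-0.6,-0.6],[0,0,0]],[0.015,[-0.5,-1.8,-0.6],[0,0,0]],[0.015,[-0.8,-3.3,-0.6],[0,0,0]],[0.015,[-1.1,-4.8,-0.6],[0,0,0]],[0.015,[-1.4,-6.3,-0.6],[0,0,0]],[0.015,[-1.7,-7.8,-0.6],[0,0,0]],[0.015,[-2,-9.3,-0.6],[0,0,0]],[0.015,[-2.3,-10.8,-0.6],[0,0,0]],[0.015,[-2.5,-12,-0.6],[0,0,0]],[0.015,[-2.5,-13,-0.6],[0,0,0]],[0.015,[-2.5,-13.6,-0.6],[0,0,0]],[0.015,[-2.5,-13.8,-0.6],[0,0,0]],[0.015,[-2.5,-13.8,-0.6],[0,0,0]],[0.015,[-2.5,-13.8,-0.6],[0,0,0]],[0.015,[-2.5,-13.8,-0.6],[0,0,0]]]' > next.json && python3 jog.py next.json | grep -E "pos|contact|t:"
```

```text
t: 15.08
tool_pos: [0.607, -0.0766, 0.1635]
tool_rot: [-3.14, 0.001, 0.002]
contact_force: [-0.2, 0.1, -1.3]
```

In the tool's units: -0.077 m is -7.7, 0.113 m is 11.3.

```bash
echo '[[0.015,[0,0,-1],[0,0,0]],[0.015,[0,0,-2.5],[0,0,0]],[0.015,[0,0,-5],[0,0,0]],[0.015,[0,0,-5.5],[0,0,0]],[0.015,[-7.7,11.3,-5.5],[0,0,0]],[0.015,[-7.7,11.3,-5.5],[0,0,0]],[0.015,[-7.7,11.3,-5.5],[0,0,0]],[0.015,[-7.7,11.3,-5.5],[0,0,0]],[0.015,[-7.7,11.3,-3],[0,0,0]],[0.015,[-7.7,11.3,-1],[0,0,0]],[0.015,[-7.7,11.3,-0.2],[0,0,0]],[0.015,[-7.7,11.3,-0.2],[0,0,0]],[0.015,[-7.7,11.3,-0.2],[0,0,0]],[0.015,[-7.7,11.3,-0.2],[0,0,0]]]' > next.json && python3 jog.py next.json | grep -E "pos|contact|t:|rot"
```

```text
t: 16.25
tool_pos: [0.5313, -0.19, 0.1678]
tool_rot: [3.141, 0.001, 0.003]
contact_force: [-0.2, 0.5, -1.1]
```

```bash
python3 - <<'E'
from h import *
s=ctrl.get_image("side");cv2.imwrite("pics/s4.png",cv2.resize(s[140:330,165:465],None,fx=2.66,fy=2.66,interpolation=cv2.INTER_CUBIC)[:,:,::-1])
E
```

```text
(no output)
```

View pics/s4.png

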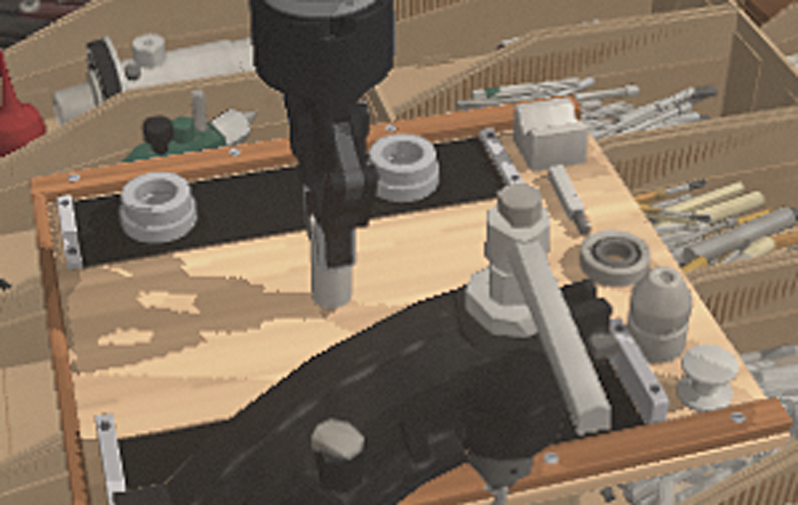

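Both passing bushes stand on the left mat at (157,207) and (403,165). The gauge hangs upright over the strip at (333,270). Next I lower it.

In the tool's units: 0.0075 m is 0.75, 0.006 m is 0.6.

```bash
echo '[[0.015,[0,0,0.3],[0,0,0]],[0.015,[0,0,0.6],[0,0,0]],[0.015,[0,0,0.75],[0,0,0]],[0.015,[0,0,0.75],[0,0,0]],[0.015,[0,0,0.75],[0,0,0]],[0.015,[0,0,0.75],[0,0,0]]]' > next.json && python3 jog.py next.json | grep -E "pos|contact|t:|rot"
```

```text
t: 16.8
tool_pos: [0.5309, -0.19, 0.16]
tool_rot: [3.141, 0.0, 0.002]
contact_force: [-0.7, 2.4, 5.8]
```

Careful with the scale: shifts go in cm and turns go in units of 0.1 rad. That gives: -0.001 m is -0.1.

```bash
echo '[[0.026,[0,0,-0.1],[0,0,0]],[0.028,[0,0,-0.1],[0,0,0]],[0.032,[0,0,-0.1],[0,0,0]],[0.04,[0,0,-0.1],[0,0,0]],[0.05,[0,0,-0.1],[0,0,0]],[0.06,[0,0,-0.1],[0,0,0]],[0.06,[0,0,-0.1],[0,0,0]],[0.06,[0,0,-0.1],[0,0,0]]]' > next.json && python3 jog.py next.json; python3 - <<'E'
from h import *
s=ctrl.get_image("side");cv2.imwrite("pics/s5.png",s[:,:,::-1])
E
echo '[[0.06,[0,0,-2],[0,0,0]],[0.06,[0,0,-5],[0,0,0]],[0.06,[0,0,-9],[0,0,0]],[0.06,[0,0,-13],[0,0,0]],[0.06,[0,0,-17],[0,0,0]],[0.06,[0,0,-20],[0,0,0]],[0.06,[-12,0,-20],[0,0,0]],[0.06,[-12,0,-20],[0,0,0]],[0.06,[-12,0,-20],[0,0,0]],[0.06,[-12,0,-20],[0,0,0]],[0.06,[-12,0,-20],[0,0,0]],[0.06,[-12,0,-20],[0,0,0]]]' > next.json && python3 jog.py next.json
python3 - <<'E'
from h import *
t=ctrl.get_image("top");s=ctrl.get_image("side")
a=cv2.resize(t[130:360,230:435],(400,449));b=cv2.resize(s[165:355,165:465],(400,253));c=np.zeros((449,800,3),np.uint8);c[:,:400]=a;c[:253,400:]=b
cv2.imwrite("pics/fin.png",c[:,:,::-1])
E
```

```text
t: 17.47
tool_pos: [0.5303, -0.1899, 0.1597]
tool_rot: [-3.142, 0.0, 0.0]
contact_force: [0.3, 0.6, -0.4]
opening: 0.0601
grip_force: 0.0
t: 18.52
tool_pos: [0.4106, -0.19, 0.3601]
tool_rot: [3.141, -0.0, 0.002]
contact_force: [-0.3, 0.6, 0.0]
opening: 0.06
grip_force: 0.0
```

View pics/fin.png

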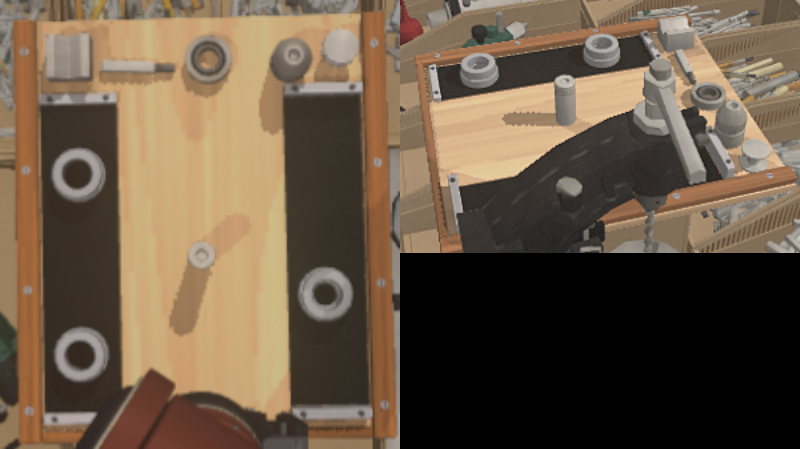

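The gauge stands upright at (201,255) on the strip. Two bushes are on the left mat at (78,175) and (81,354), one is on the right mat at (325,293), and the bystanders are unmoved.

```bash
python3 -c "
from station import ctrl
print(ctrl.finish_job())"
```

```text
the job is handed in; nothing more can be done
None
```

The job is done and handed in: the middle bush stopped the gauge and is on the right, tall-railed mat; the near and far bushes passed and are on the left, low-railed mat; and the gauge stands upright and released on the middle strip, at about 18.5 s of the 67 s limit.

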